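# Find the tired spring: press-test two returned phone holders and reject the weak one

### The arm

A 7-joint arm with a two-finger parallel gripper is mounted at the origin on the work surface. World frame = base frame: x ahead of the robot, y to its left, z up, the work surface at z = 0. Lengths are in mm, angles in rad, forces in N, time in s.
With the tool pointing down it reaches from about 425 to 950 mm from the base axis. Payload 4.7 kg.
Tool frame: the origin (TCP) lies midway between the tips of the shut fingers; the grasp point (between the pads) lies 19 mm behind it (bot.hold_point_z is the distance from the TCP to the grasp point, in mm); y points along the fingers, x is the direction in which the jaws open and shut, and the axes are right-handed (so a half turn about y gives the same grasp; the last joint's range is limited). The gripper opens to 85 mm and grips with 20 to 120 N. Pads are 22 mm wide; open, the fingers measure 114 mm over their backs; the gripper's body (76 mm by 85 mm) begins 54 mm behind the grasp point. The pads swing forward as they close: fully open they stand 13 mm farther back than shut.
Start: joints at [-0.029, 0.469, -0.049, 1.532, 0.024, 1.141, -0.082], TCP at [675.017, 0.046, 231.335] pointing down, gripper open.
Joint ranges: [-2.59, 2.59], [-0.33, 1.99], [-1.39, 1.29], [0.1, 2.45], [-1.04, 4.18], [0.21, 1.99], [-2.66, 2.66]. Speed limits (rad/s): [2.57, 2.57, 3.14, 3.14, 3.14, 3.14, 3.14].

### API

Orientations are given as a unit quaternion [w, x, y, z].
In Python, from plant import bot gives the robot as it stands.
- The arm moves only by the shell command python3 -m creep 'ROWS' [FORCE]. ROWS is JSON, a list of rows, each a list of 7 numbers: the shift along the tool's x, y, z normalised to -1 to 1, where 1 is 0.8 m, then the turn, a rotation vector about the tool's x, y, z normalised to -1 to 1, where 1 is 2 rad, then the closure, from -1 (fully open) to 1 (shut), so that 0 is half open. In form: [[tx, ty, tz, ax, ay, az, hand], ...]. A call has 1 to 10 rows; each row is the pose to reach, as a shift and turn from the pose measured when the call began, along the tool's axes at that moment; what a row does not reach only later rows make up. A row lasts 1/8 s, in which the tool goes at most 62.5 mm and 10.7 degrees, less where a joint would pass 70% of its speed; a pose out of reach is approached as far as the arm can. A call with a number of a shift or a turn outside -1 to 1 is refused whole. A call with a gripper value outside its range is refused whole. The fingers move at their own pace and stop on an object; FORCE is the grip in N (left out, the last holds). Time passes only in rows, so rows that repeat a pose let the fingers close. It gives the time, the measured TCP pose, the force and the opening at its end, in the units of the state.
- bot.sense(): the state, without advancing time (a new reading comes with each control period).
- bot.camera(name): name is "scene" or "side" or "wrist"; returns a dict with "color" (480x640x3 uint8, blue, green, red), "fx", "fy", "cx", "cy" (pixels), "camera_from_world" (4x4, takes a point from world to camera coordinates). Camera axes: x right, y up, looking along -z (the intrinsics and any distortion apply to the point x, -y, -z); pixel columns grow to the right and rows downward; lengths in mm; the calibration is good to about 2 mm. A picture is of the moment at which its call begins. There is no depth.
- bot.hand_in(): hands the job in, once; it reports no verdict.
Trained networks look in a picture, given as the dict that the camera call returned (one of the last four; its "shot" number tells which), for a name from the list of things; names that differ only in an ending like _2 or _b are one class to them, and where a whole thing is asked for, a point or a joint stands for the part that bears it (a point fixed in the world has none). Each returns a list of dicts, best first, with "score" (0 to 1); they miss things now and then, are a little off and sometimes report something else, mostly with a low value. They report only what shows in the picture. A call takes as long as a camera call. They do not tell look-alikes from the thing itself.
- bot.trace(picture, label): "mask" (480x640 bool, what is visible of it) and "xy" ([column, row] in pixels, amid what is visible of it).
The state is a dict: "time": time; "q": joint angles; "joint_vel": joint speeds; "joint_torque": joint torques, N m; "eef_pos": TCP position; "eef_rot": TCP orientation; "force": force on the tool from outside, world axes, zero at the start; "wrist_torque": the same for the moment, N m; "gripper_width": finger opening in mm.
Only numpy, scipy, OpenCV 4.12 (cv2) and the standard library are available. Lean on these libraries where they do the work, as an engineer would, in place of code of your own. Each camera call takes 0.05 s, during which the arm holds its last target. There are 200 camera calls.

### The job

Test the two returned sprung phone holders, first the one on the robot's left (+y), then the one on its right: with the shut fingers press the yellow pad halfway along the steel tongue with a steady 8 newtons for about a second, see how far it gives, and never load a tongue with more than 15 newtons. Then set the holder with the tired spring, the one that gives about twice as far, down inside the red reject tray without dropping it, base flat on the tray's floor, and only then let go; leave the sound one standing where it is. Do not disturb the other things on the counter.

Things in the scene. Friction and masses are not known exactly. Their poses are not given: they have to be found in the camera images.
- holder_a: one of two look-alike loose sprung phone holders, 0.35 kg, one sound, one tired. Black base plate 60 wide, 8 thick, from x = -45 to +105 mm; origin at its underside below the centre of the blue post, z up. Post 30 (x) x 36 (y) mm, top 64 mm up: grip it across y from above; centre of mass 13 mm to +x. A steel tongue (30 wide, 3 thick, 50 mm up) runs from the post along +x to x = 122 mm, end free
- holder_b: one of two look-alike loose sprung phone holders, 0.35 kg, one sound, one tired. Black base plate 60 wide, 8 thick, from x = -45 to +105 mm; origin at its underside below the centre of the blue post, z up. Post 30 (x) x 36 (y) mm, top 64 mm up: grip it across y from above; centre of mass 13 mm to +x. A steel tongue (30 wide, 3 thick, 50 mm up) runs from the post along +x to x = 122 mm, end free
- holder_a_pad: yellow pad on the tongue of holder_a at mid-span, 67 mm to +x of the post's centre; 22 (x) x 28 (y) mm, its middle a rounded ridge along y, 8 mm high, to press on; origin at the centre of the pad's underside, 51.5 mm above the holder's underside when unloaded; the ridge's crest is 8 mm above the origin. Sinks and tips with the tongue
- holder_a_tongue: spring-steel tongue of holder_a, carries the yellow pad; origin at its root, 12 mm to +x of the post's centre, 50 mm up; x along the tongue. Under 8 N on the pad a sound tongue gives 5 to 6 mm there, a tired one about 11 mm, in proportion to the force, and springs back. They look alike: only pressing tells. Over 15 N ruins it
- holder_b_pad: yellow pad on the tongue of holder_b at mid-span, 67 mm to +x of the post's centre; 22 (x) x 28 (y) mm, its middle a rounded ridge along y, 8 mm high, to press on; origin at the centre of the pad's underside, 51.5 mm above the holder's underside when unloaded; the ridge's crest is 8 mm above the origin. Sinks and tips with the tongue
- holder_b_tongue: spring-steel tongue of holder_b, carries the yellow pad; origin at its root, 12 mm to +x of the post's centre, 50 mm up; x along the tongue. Under 8 N on the pad a sound tongue gives 5 to 6 mm there, a tired one about 11 mm, in proportion to the force, and springs back. They look alike: only pressing tells. Over 15 N ruins it
- reject_tray: shallow red plastic reject tray, fixed to the counter, 250 (x) x 160 (y) x 25 mm high, walls and floor 5 mm thick (inside 240 x 150 mm); origin at the centre of its underside, z up
- mug: bystander: white ceramic mug, 82 mm wide, 95 mm high, origin under its centre
- scanner: bystander: red handheld scanner lying down, 180 mm long, 40 mm high, origin underneath near its middle
- bell_1: bystander: chrome bicycle bell, 56 mm wide, 42 mm high, origin under its centre
- bell_2: bystander: the other chrome bicycle bell, same size
- phone_case: bystander: black rubber phone case, 150 x 76 x 11 mm, origin under its centre
- tape_roll: bystander: cardboard tape core, 90 mm wide, 45 mm high, origin under its centre
Mind the look-alikes: they are no part of the job. What is shaped like the holder_a but pink or turquoise is not meant. Leave any purple look-alike of the holder_b alone.

How it is judged (in metres and radians):
On the way, in this order (a step that is already met when the one before it is completed fails the run):
1. the pad of the holder on the left (+y) is pressed with a steady 6 to 10 N for 0.7 s (((y of holder_b in the frame of holder_a below 0 m and contact force between the fingers and holder_a_pad between 6 and 10 N) or (y of holder_b in the frame of holder_a above 0 m and contact force between the fingers and holder_b_pad between 6 and 10 N))), for 0.7 s.
2. then the pad of the holder on the right is pressed with a steady 6 to 10 N for 0.7 s (((y of holder_b in the frame of holder_a above 0 m and contact force between the fingers and holder_a_pad between 6 and 10 N) or (y of holder_b in the frame of holder_a below 0 m and contact force between the fingers and holder_b_pad between 6 and 10 N))), for 0.7 s.
3. the tired holder is set down on the tray's floor while still in the fingers, not dropped (x of holder_b in the frame of reject_tray between -0.1 and 0.1 m and y of holder_b in the frame of reject_tray between -0.06 and 0.06 m and z of holder_b in the frame of reject_tray below 0.01 m and contact force between the fingers and holder_b above 1 N), for 0.05 s.
At the end, for the whole second after the job is handed in: The tired holder stands at rest inside the red tray (origin within 100 mm along, 60 mm across of its centre), base flat on the floor (origin under 10 mm above the tray's underside, tilt under 0.06 rad); the sound one stands upright within 30 mm of where it was (x of holder_b in the frame of reject_tray between -0.1 and 0.1 m and y of holder_b in the frame of reject_tray between -0.06 and 0.06 m and z of holder_b in the frame of reject_tray below 0.01 m and angle between each of holder_b, holder_a's own z axis and vertical below 0.06 rad and linear speed of holder_b below 0.02 m/s and distance of holder_a from where it was at the start of the episode below 0.03 m); the robot touches nothing.
It fails at once if a tongue is loaded with more than 15 N (contact force between any of holder_a_tongue, holder_b_tongue and anything else above 15 N).
It fails at once if another thing on the counter is moved more than 25 mm (distance of any of mug, scanner, bell_1, bell_2, phone_case, tape_roll from where it was at the start of the episode above 0.025 m).
It also fails if it takes over 72 s, if anything falls off the work surface, if the arm or the gripper's body presses on something with over 40 N, if the wrist force passes 120 N, or if a joint passes its speed limit or range.

## Working session

There is one attempt and no reset: what is moved stays moved. The work goes in short steps, Python scripts to look and compute and a shell command to move; the robot and the scene stay as the last step left them, time stands still between calls to the robot, and variables do not carry over. Pictures are saved under pics/ and viewed, about 8 in all and at most 12, crops included, and the job is handed in when it is done.

```bash
mkdir -p pics; ls; python3 - <<'E'
from plant import bot
import cv2
s=bot.sense(); print({k:s[k] for k in('time','eef_pos','eef_rot','force','gripper_width')}, bot.hold_point_z)
for n in('scene','side'):
    p=bot.camera(n); cv2.imwrite(f'pics/{n}0.png',p['color'])
    print(n,p['fx'],p['fy'],p['cx'],p['cy'],p['camera_from_world'],[k for k in p])
    for l in('holder_a','holder_a_pad','reject_tray'):
        print(l,[(round(d['score'],2),d['xy'],int(d['mask'].sum())) for d in bot.trace(p,l)])
E
```

```text
pics
{'time': 0.0, 'eef_pos': array([6.74410332e+02, 5.77597305e-03, 2.30253929e+02]), 'eef_rot': array([-7.07081252e-01,  7.07131618e-01, -6.94693267e-04, -7.04233174e-04]), 'force': array([ 0.58220806, -0.03448704,  0.6767147 ]), 'gripper_width': 85.50829411248843} 18.700000000000003
scene 469.3116077182965 469.3116077182965 323.3377863494455 231.93625941721604 [[-6.71621083e-01  7.40850890e-01  8.06718614e-03  3.47332463e+02]
 [-6.32482481e-01 -5.78982112e-01  5.14534376e-01  3.19536682e+02]
 [ 3.85864007e-01  3.40469781e-01  8.57431803e-01 -1.36095893e+03]
 [ 0.00000000e+00  0.00000000e+00  0.00000000e+00  1.00000000e+00]] ['color', 'fx', 'fy', 'cx', 'cy', 'camera_from_world', 'shot']
holder_a [(0.97, [295.6, 247.1], 1715), (0.93, [416.9, 219.5], 1414), (0.81, [394.1, 297.8], 1740), (0.75, [159.7, 225.7], 1531), (0.71, [510.6, 254.6], 1827), (0.36, [380.8, 297.2], 133)]
holder_a_pad [(0.59, [382.0, 294.8], 116), (0.51, [420.6, 200.5], 62), (0.5, [518.9, 252.5], 92)]
reject_tray [(0.94, [233.0, 185.7], 1823), (0.31, [223.7, 133.5], 83)]
side 452.40351938645205 452.40351938645205 319.3534744972166 239.69712957096596 [[ 9.99902618e-01 -1.10145993e-02  8.56931348e-03 -5.15688156e+02]
 [ 9.01270640e-04  6.63733593e-01  7.47968519e-01 -5.61654094e+01]
 [-1.39263148e-02 -7.47887957e-01  6.63678884e-01 -1.28151695e+03]
 [ 0.00000000e+00  0.00000000e+00  0.00000000e+00  1.00000000e+00]] ['color', 'fx', 'fy', 'cx', 'cy', 'camera_from_world', 'shot']
holder_a [(0.88, [323.1, 204.5], 917), (0.84, [432.4, 350.7], 1915), (0.79, [242.9, 181.7], 769), (0.76, [256.6, 223.1], 1060), (0.63, [351.8, 256.8], 1272)]
holder_a_pad [(0.73, [324.5, 205.8], 899), (0.58, [351.8, 255.9], 1384), (0.51, [247.5, 215.1], 35)]
reject_tray [(0.62, [321.8, 325.8], 6030)]
```

View pics/scene0.png

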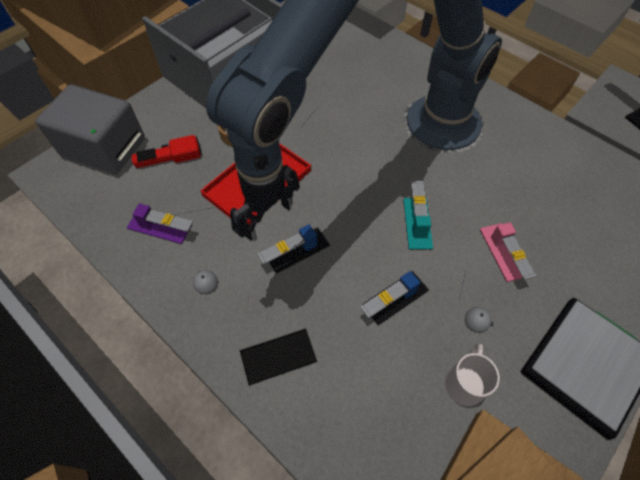

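View pics/side0.png

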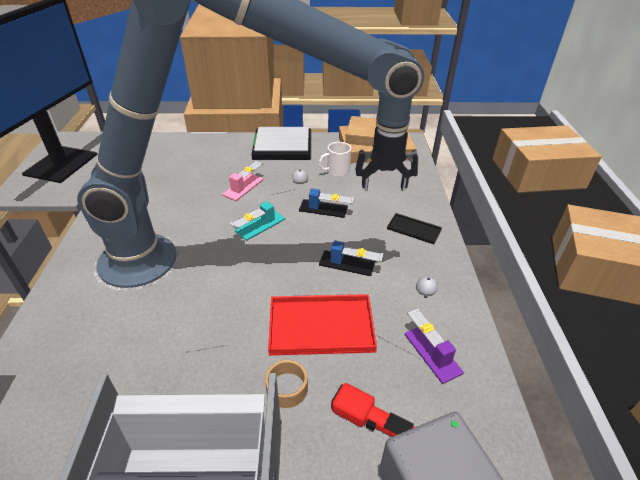

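The scene view shows the two blue-post holders, with pads near (283,247) and (388,297). In the side view they are near (363,254) and (335,198), and the red tray is centred near (322,325). Next I triangulate the yellow and blue blobs.

```bash
cat > h.py <<'E'
import numpy as np, cv2
from plant import bot
from scipy.optimize import least_squares
from scipy.spatial.transform import Rotation as R
def proj(p,X):
    X=np.atleast_2d(X); T=p['camera_from_world']; c=X@T[:3,:3].T+T[:3,3]
    return np.c_[p['cx']+p['fx']*c[:,0]/-c[:,2], p['cy']-p['fy']*c[:,1]/-c[:,2]]
def atz(p,uv,z):
    T=p['camera_from_world']; o=-T[:3,:3].T@T[:3,3]
    d=T[:3,:3].T@np.array([(uv[0]-p['cx'])/p['fx'],-(uv[1]-p['cy'])/p['fy'],-1.])
    return o+d*(z-o[2])/d[2]
def tri(obs):
    f=lambda X:np.concatenate([proj(p,X)[0]-uv for p,uv in obs])
    r=least_squares(f,[650,0,50]); return r.x,np.abs(r.fun).max()
def blobs(p,col,minA=15):
    h=cv2.cvtColor(p['color'],cv2.COLOR_BGR2HSV)
    lo,hi={'y':((22,150,120),(33,255,255)),'b':((105,120,40),(125,255,255)),'r':((0,180,80),(6,255,255))}[col]
    m=cv2.inRange(h,np.array(lo),np.array(hi)); n,l,s,c=cv2.connectedComponentsWithStats(m)
    return [(c[i],s[i,4]) for i in range(1,n) if s[i,4]>=minA],l
def tool():
    s=bot.sense(); q=s['eef_rot']; return s['eef_pos'],R.from_quat(q[[1,2,3,0]]).as_matrix(),s
def go(target,yaw=None):
    "tool-frame normalised shift to world TCP target (tool down) and yaw of tool x axis in world (mod pi)"
    p,M,s=tool(); t=M.T@(np.array(target)-p)/800
    if yaw is None: return t.round(4)
    best=None
    for k in(0,np.pi):
        a=yaw+k; x=np.array([np.cos(a),np.sin(a),0]); z=np.array([0,0,-1.]); D=np.c_[x,np.cross(z,x),z]
        rv=R.from_matrix(M.T@D).as_rotvec()
        if best is None or np.linalg.norm(rv)<np.linalg.norm(best): best=rv
    return t.round(4),(best/2).round(4)
E
python3 - <<'E'
from h import *
A=bot.camera('scene');B=bot.camera('side')
for n,p in(('scene',A),('side',B)):
    for c in 'ybr': print(n,c,[(x.round(1).tolist(),int(a)) for x,a in blobs(p,c,8)[0] if a<8000])
E
```

```text
scene y [([419.2, 199.4], 63), ([167.2, 218.7], 80), ([282.2, 246.4], 88), ([518.4, 254.6], 87), ([385.3, 297.0], 106)]
scene b [([190.4, 1.4], 51), ([279.5, 0.2], 8), ([501.7, 5.2], 408), ([4.2, 18.7], 212), ([308.6, 237.0], 291), ([410.3, 282.9], 282)]
scene r [([173.4, 151.0], 906), ([294.0, 162.0], 434), ([225.3, 191.1], 1175), ([254.3, 213.0], 14)]
side y [([248.0, 169.2], 25), ([334.5, 197.0], 31), ([248.2, 216.7], 40), ([360.8, 252.1], 55), ([426.8, 327.6], 84)]
side b [([191.7, 7.0], 96), ([353.2, 2.8], 547), ([454.1, 8.8], 254), ([37.3, 63.3], 7714), ([101.9, 48.8], 2836), ([413.4, 41.8], 657), ([443.8, 60.1], 678), ([176.4, 79.0], 985), ([277.4, 42.0], 30), ([312.0, 63.9], 290), ([82.3, 94.9], 132), ([292.5, 115.4], 408), ([340.0, 118.1], 441), ([313.7, 198.8], 189), ([336.2, 252.5], 245)]
side r [([320.8, 325.0], 5886), ([358.9, 407.9], 1521)]
```

```bash
python3 - <<'E'
from h import *
A=bot.camera('scene');B=bot.camera('side')
for nm,ya,yb,ba,bb in(('R',(282.2,246.4),(360.8,252.1),(308.6,237),(336.2,252.5)),('L',(385.3,297),(334.5,197),(410.3,282.9),(313.7,198.8))):
    for k,a,b in(('pad',ya,yb),('post',ba,bb)):
        x,e=tri([(A,np.array(a)),(B,np.array(b))]); print(nm,k,x.round(1),round(e,2))
        if k=='pad': P=x
    print('yaw',np.degrees(np.arctan2(*(P-x)[[1,0]])).round(1),np.linalg.norm((P-x)[:2]).round(1))
# tray: outer rim corners in the side view, z=25
_,l=blobs(B,'r'); m=(l==l[325,321]).astype(np.uint8)
c=max(cv2.findContours(m,0,2)[0],key=cv2.contourArea); q=cv2.approxPolyDP(cv2.convexHull(c),8,True)[:,0]
for u in q: print(u,atz(B,u,25).round(0),atz(B,u,0).round(0))
# others
for l in('mug','bell_1','tape_roll','scanner','phone_case'):
    print(l,[(round(d['score'],2),atz(B,d['xy'],20).round(0)[:2].tolist()) for d in bot.trace(B,l)][:4])
E
```

```text
R pad [627.9 -28.2  54.2] 0.02
R post [561.3  -8.6  35. ] 0.35
yaw -16.4 69.4
L pad [565.8 225.5  53.6] 0.12
L post [496.3 242.4  36.7] 1.16
yaw -13.7 71.5
[367 295] [ 636. -157.   25.] [ 640. -135.    0.]
[375 351] [ 639. -326.   25.] [ 643. -309.    0.]
[269 354] [ 398. -333.   25.] [ 395. -316.    0.]
[272 297] [ 394. -163.   25.] [ 391. -141.    0.]
mug [(0.98, [590.0, 503.0])]
bell_1 [(0.81, [797.0, -115.0]), (0.62, [444.0, 411.0])]
tape_roll [(0.74, [450.0, -380.0])]
scanner [(0.83, [604.0, -472.0]), (0.68, [629.0, -7.0])]
phone_case [(0.58, [453.0, -379.0]), (0.57, [808.0, 113.0]), (0.5, [793.0, -117.0])]
```

```bash
sed -i 's/y=None//; s/z=np.array(\[0,0,-1.\]); D=np.c_\[x,np.cross(z,x),z\]/y=np.array([0,0,-1.]); D=np.c_[x,y,np.cross(x,y)]/' h.py; python3 - <<'E'
from h import *
p,M,s=tool(); print(M.round(3))
print(go([566,225,200],np.radians(76)))
E
```

```text
[[ 1.  0.  0.]
 [-0.  0.  1.]
 [ 0. -1.  0.]]
(array([-0.1363,  0.0392,  0.2812]), array([ 0.000e+00, -6.632e-01,  1.000e-04]))
```

```bash
python3 -m creep '[[-0.136,0.039,0.281,0,-0.663,0,1],[-0.136,0.039,0.281,0,-0.663,0,1],[-0.136,0.039,0.281,0,-0.663,0,1],[-0.136,0.039,0.281,0,-0.663,0,1],[-0.136,0.039,0.281,0,-0.663,0,1],[-0.136,0.039,0.281,0,-0.663,0,1],[-0.136,0.039,0.281,0,-0.663,0,1],[-0.136,0.039,0.281,0,-0.663,0,1],[-0.136,0.039,0.281,0,-0.663,0,1],[-0.136,0.039,0.281,0,-0.663,0,1]]'
python3 - <<'E'
from h import *
p=bot.camera('wrist'); cv2.imwrite('pics/w1.png',p['color'])
for c in 'yb': print(c,[(x.round(1).tolist(),int(a),atz(p,x,{'y':57,'b':64}[c]).round(1).tolist()) for x,a in blobs(p,c,40)[0]])
print(p['fx'],p['cx'],p['cy'],p['camera_from_world'].round(3)); s=bot.sense(); print(s['force'],s['gripper_width'])
E
```

```text
time: 2.1
eef_pos: [566.2, 224.8, 200.2]
eef_rot: [-0.558, 0.558, 0.435, -0.435]
force: [0.4, 0.3, 0.7]
gripper_width: -0.1
y [([315.3, 216.8], 1097, [566.4, 226.5, 57.0]), ([26.0, 362.4], 808, [626.6, -25.0, 57.0])]
b [([314.0, 119.3], 2648, [501.7, 241.8, 64.0]), ([31.1, 277.9], 3417, [558.8, 17.6, 64.0])]
422.90066002933395 314.13642450756834 237.14173073400957 [[ 2.44000e-01  9.70000e-01  0.00000e+00 -3.57029e+02]
 [-9.19000e-01  2.31000e-01 -3.19000e-01  5.00632e+02]
 [-3.09000e-01  7.80000e-02  9.48000e-01 -1.93528e+02]
 [ 0.00000e+00  0.00000e+00  0.00000e+00  1.00000e+00]]
[-0.60233649 -0.2404514   0.12211628] 0.07124699808800268
```

View pics/w1.png

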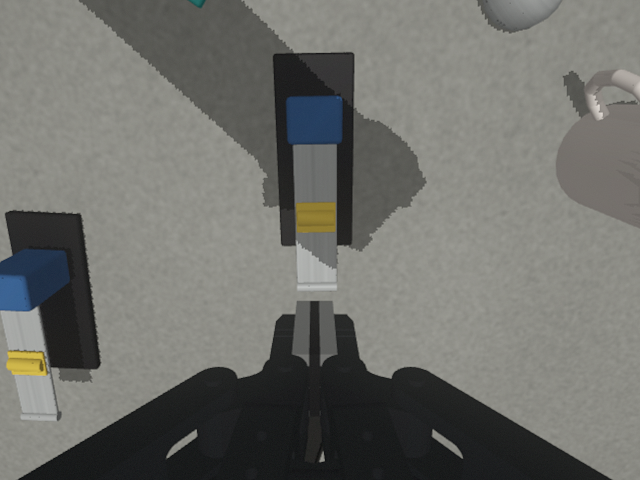

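The wrist view shows the left holder centred and aligned, with its pad at (315,217) and post at (314,119). The shut fingers are in line with it. Descending to just above the crest.

```bash
python3 -m creep '[[0.002,0.07,0,0,0,0,1],[0.002,0.14,0,0,0,0,1],[0.002,0.165,0,0,0,0,1],[0.002,0.165,0,0,0,0,1],[0.002,0.165,0,0,0,0,1]]'
cat >> h.py <<'E'
def favg(n=6):
    F=[];Z=[]
    for _ in range(n): s=bot.sense();F.append(s['force'].copy());Z.append(s['eef_pos'].copy());bot.camera('wrist')
    return np.mean(F,0).round(2),np.std(F,0).round(2),np.mean(Z,0).round(2)
E
python3 -c "
from h import *
print(*favg())"
```

```text
time: 2.78
eef_pos: [568.2, 227.4, 70.4]
eef_rot: [-0.557, 0.558, 0.436, -0.433]
force: [0.2, -0.1, 0.6]
gripper_width: -0.1
[ 0.28 -0.01  0.37] [0.2  0.29 0.38] [567.93 227.07  70.2 ]
```

```bash
python3 -m creep '[[0,0.007,0,0,0,0,1],[0,0.013,0,0,0,0,1],[0,0.0155,0,0,0,0,1],[0,0.0155,0,0,0,0,1]]'
python3 -c "
from h import *
print(*favg())"
```

```text
time: 3.58
eef_pos: [567.5, 226.5, 57.0]
eef_rot: [-0.557, 0.558, 0.435, -0.434]
force: [-0.6, -1.1, 3.9]
gripper_width: -0.1
[ 0.25 -1.03  3.96] [0.51 0.48 0.41] [567.5  226.47  57.09]
```

```bash
python3 -m creep '[[0,0.0025,0,0,0,0,1],[0,0.0025,0,0,0,0,1]]'
python3 -c "
from h import *
print(*favg())"
```

```text
time: 4.12
eef_pos: [567.7, 226.5, 55.3]
eef_rot: [-0.557, 0.558, 0.436, -0.434]
force: [-0.3, -1.7, 6.0]
gripper_width: -0.1
[-0.42 -1.4   5.99] [0.52 0.23 0.55] [567.68 226.46  55.41]
```

```bash
python3 -m creep '[[0,0.0025,0,0,0,0,1],[0,0.0025,0,0,0,0,1],[0,0.0025,0,0,0,0,1]]'
python3 -c "
from h import *
print(*favg(10))"
```

```text
time: 4.8
eef_pos: [567.8, 226.4, 54.1]
eef_rot: [-0.557, 0.558, 0.436, -0.434]
force: [-0.9, -1.5, 7.7]
gripper_width: 0.1
[-1.03 -1.73  7.97] [0.68 0.54 0.44] [567.82 226.45  54.09]
```

```bash
python3 -c "
from h import *
print(*favg(16)); print(bot.sense()['time'])"
python3 -m creep '[[0,-0.01,0,0,0,0,1],[0,-0.09,0,0,0,0,1],[0,-0.15,0,0,0,0,1],[0,-0.15,0,0,0,0,1]]'
python3 - <<'E'
from h import *
p=bot.camera('wrist')
print([(c,x.round(0).tolist(),atz(p,x,{'y':57,'b':64}[c]).round(1).tolist()) for c in 'yb' for x,a in blobs(p,c,300)[0]])
f=favg(4);print(*f)
for yw in(74,76): print(go([628,-27,170],np.radians(yw)))
E
```

```text
[-0.92 -1.92  7.92] [0.39 0.39 0.55] [567.82 226.45  54.09]
6.1
time: 6.6
eef_pos: [569.3, 228.1, 178.3]
eef_rot: [-0.556, 0.559, 0.439, -0.431]
force: [0.0, 0.5, -0.5]
gripper_width: 0.5
[('y', [308.0, 221.0], [566.1, 226.5, 57.0]), ('y', [9.0, 377.0], [628.5, -17.9, 57.0]), ('b', [306.0, 115.0], [501.5, 241.9, 64.0]), ('b', [19.0, 282.0], [558.0, 31.2, 64.0])]
[-0.25 -0.01 -0.54] [0.1  0.67 0.28] [566.81 226.31 173.61]
(array([-0.2877,  0.003 , -0.1519]), array([ 0.0001,  0.0165, -0.0006]))
(array([-0.2877,  0.003 , -0.1519]), array([ 0.    , -0.0009, -0.0006]))
```

Left holder gave about 5.4 mm at about 8 N, so it looks sound. Moving to the right one.

```bash
python3 -m creep '[[-0.07,0,-0.037,0,0.016,0,1],[-0.144,0,-0.076,0,0.016,0,1],[-0.216,0,-0.114,0,0.016,0,1],[-0.288,0.003,-0.152,0,0.016,0,1],[-0.288,0.003,-0.152,0,0.016,0,1],[-0.288,0.003,-0.152,0,0.016,0,1]]'
python3 - <<'E'
from h import *
p=bot.camera('wrist'); cv2.imwrite('pics/w2.png',p['color'])
b={}
for c in 'yb':
    for x,a in blobs(p,c,300)[0]: print(c,x.round(0),a,atz(p,x,{'y':57,'b':64}[c]).round(1))
print(*favg(4))
E
```

```text
time: 7.6
eef_pos: [627.4, -27.8, 168.5]
eef_rot: [0.565, -0.564, -0.424, 0.426]
force: [0.1, 1.2, -0.4]
gripper_width: 0.1
y [313. 232.] 1331 [627.6 -27.6  57. ]
b [316. 124.] 3306 [564.4  -8.1  64. ]
[ 0.01  0.7  -0.02] [0.24 0.18 0.8 ] [627.51 -24.8  169.44]
```

View pics/w2.png

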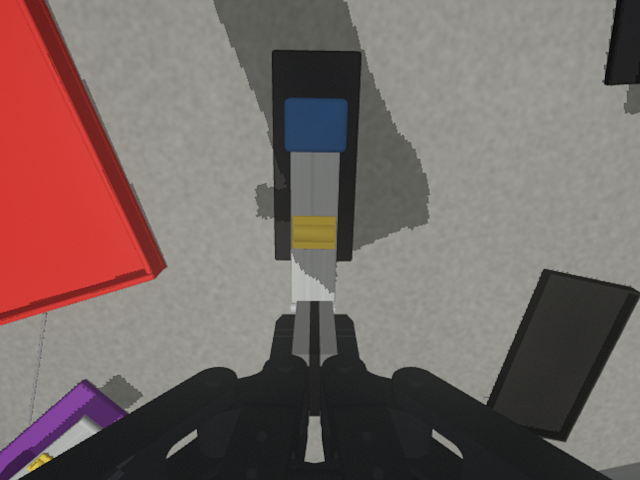

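```bash
python3 -m creep '[[-0.003,0.07,0,0,0,0,1],[-0.003,0.115,0,0,0,0,1],[-0.003,0.126,0,0,0,0,1],[-0.003,0.126,0,0,0,0,1]]'
python3 -c "
from h import *
print(*favg(8))"
```

```text
time: 8.35
eef_pos: [627.5, -26.2, 69.7]
eef_rot: [-0.564, 0.564, 0.427, -0.427]
force: [0.2, 0.2, 1.0]
gripper_width: -0.1
[-0.15 -0.24  0.17] [0.4  0.51 0.48] [628.07 -26.78  70.61]
```

```bash
python3 -m creep '[[0,0.008,0,0,0,0,1],[0,0.014,0,0,0,0,1],[0,0.018,0,0,0,0,1],[0,0.018,0,0,0,0,1]]'
python3 -c "
from h import *
print(*favg(6))"
```

```text
time: 9.25
eef_pos: [627.7, -27.4, 55.6]
eef_rot: [-0.563, 0.564, 0.427, -0.427]
force: [0.1, -0.6, 2.9]
gripper_width: 0.2
[ 0.25 -0.59  2.88] [0.47 0.3  0.75] [627.69 -27.36  55.74]
```

```bash
python3 -m creep '[[0,0.003,0,0,0,0,1],[0,0.006,0,0,0,0,1],[0,0.006,0,0,0,0,1]]'
python3 -c "
from h import *
print(*favg(6))"
```

```text
time: 9.93
eef_pos: [628.0, -27.5, 51.2]
eef_rot: [-0.563, 0.564, 0.427, -0.426]
force: [-0.1, -0.8, 5.6]
gripper_width: -0.1
[-0.61 -0.97  5.24] [0.37 0.53 0.39] [627.98 -27.43  51.31]
```

```bash
python3 -m creep '[[0,0.003,0,0,0,0,1],[0,0.005,0,0,0,0,1],[0,0.005,0,0,0,0,1]]'
python3 -c "
from h import *
print(*favg(14)); print(*favg(6))"
```

```text
time: 10.6
eef_pos: [628.0, -27.4, 47.9]
eef_rot: [-0.563, 0.565, 0.427, -0.426]
force: [-2.6, -1.1, 7.7]
gripper_width: -0.3
[-2.   -0.91  7.93] [0.63 0.51 0.57] [628.   -27.42  48.  ]
[-1.62 -0.68  7.79] [0.55 0.71 0.62] [628.01 -27.41  48.02]
```

Right holder gave about 11.5 mm at about 8 N, so it is the tired one. Lifting off and working out the grasp.

```bash
python3 -m creep '[[0,-0.02,0,0,0,0,1],[0,-0.09,0,0,0,0,1],[0,-0.11,0,0,0,0,1],[0,-0.11,0,0,0,0,1]]'
python3 - <<'E'
from h import *
p=bot.camera('wrist')
c={k:max(blobs(p,k,300)[0],key=lambda b:b[1])[0] for k in 'yb'}
Y=atz(p,c['y'],57);B=atz(p,c['b'],64); print(Y.round(1),B.round(1),np.degrees(np.arctan2(*(Y-B)[[1,0]])))
print(*favg(3)); print(go([564,-8,110],np.radians(73)))
E
```

```text
time: 12.1
eef_pos: [628.2, -27.1, 137.2]
eef_rot: [-0.563, 0.565, 0.428, -0.426]
force: [0.6, 0.0, -0.6]
gripper_width: -0.2
[627.4 -27.5  57. ] [564.3  -8.2  64. ] -17.07135477020212
[-0.19  0.29 -0.44] [0.31 0.43 0.6 ] [626.74 -27.38 134.84]
(array([0.0022, 0.0303, 0.0817]), array([-0.0006,  0.0108, -0.0007]))
```

```bash
python3 -m creep '[[0.002,0,0.05,0,0.01,0,-1],[0.002,0.01,0.0817,0,0.01,0,-1],[0.002,0.03,0.0817,0,0.01,0,-1],[0.002,0.03,0.0817,0,0.01,0,-1],[0.002,0.03,0.0817,0,0.01,0,-1],[0.002,0.03,0.0817,0,0.01,0,-1]]' 80
python3 - <<'E'
from h import *
print(*favg(3)); print(go([564,-8,27],np.radians(73)))
p=bot.camera('side'); cv2.imwrite('pics/s3.png',p['color'][150:350,220:480].repeat(3,0).repeat(3,1)[:600,:780])
E
```

```text
time: 13.05
eef_pos: [564.9, -8.3, 110.4]
eef_rot: [-0.568, 0.568, 0.421, -0.421]
force: [0.1, 0.2, 0.0]
gripper_width: 85.7
[0.23 0.02 0.12] [0.1  0.26 0.14] [564.73  -8.29 110.44]
(array([0.0002, 0.1043, 0.0005]), array([-0.0003,  0.0007, -0.0006]))
```

View pics/s3.png

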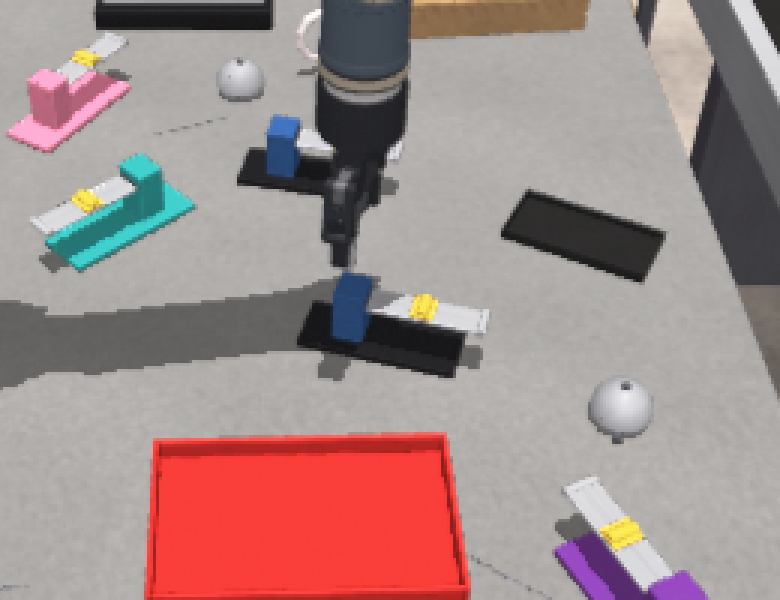

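The side view has the open fingers centred over the blue post at (352,308) in the crop, with the tongue clear of them. Descending and gripping.

```bash
python3 -m creep '[[0,0.05,0,0,0,0,-1],[0,0.09,0,0,0,0,-1],[0,0.104,0,0,0,0,-1],[0,0.104,0,0,0,0,-1],[0,0.104,0,0,0,0,1],[0,0.104,0,0,0,0,1],[0,0.104,0,0,0,0,1],[0,0.104,0,0,0,0,1],[0,0.104,0,0,0,0,1]]' 80
```

```text
time: 14.38
eef_pos: [565.1, -8.3, 28.3]
eef_rot: [-0.568, 0.569, 0.421, -0.421]
force: [-0.4, -0.5, 6.0]
gripper_width: 35.3
```

```bash
python3 -m creep '[[0,-0.02,0,0,0,0,1],[0,-0.06,0,0,0,0,1],[0,-0.1,0,0,0,0,1],[0,-0.1,0,0,0,0,1]]'
python3 - <<'E'
from h import *
p=bot.camera('side'); cv2.imwrite('pics/s4.png',p['color'])
print(*favg(3)); print(go([487,-243,110],np.radians(91.5)))
_,l=blobs(p,'r'); m=(l==l[325,321]).astype(np.uint8)
c=max(cv2.findContours(m,0,2)[0],key=cv2.contourArea); q=cv2.approxPolyDP(cv2.convexHull(c),8,True)[:,0]
A=bot.camera('scene'); print(q.tolist())
_,l=blobs(A,'r'); cv2.imwrite('pics/a4.png',A['color'][100:340,100:420].repeat(2,0).repeat(2,1))
E
```

```text
time: 14.88
eef_pos: [566.7, -8.0, 111.1]
eef_rot: [-0.567, 0.57, 0.423, -0.419]
force: [0.6, 1.7, -3.3]
gripper_width: 35.6
[ 0.37 -0.34 -2.83] [0.59 0.48 0.21] [564.44  -8.36 108.19]
(array([-0.3084, -0.0032,  0.0064]), array([-0.001 , -0.1608, -0.0007]))
[[367, 295], [375, 351], [269, 354], [272, 297]]
```

View pics/a4.png

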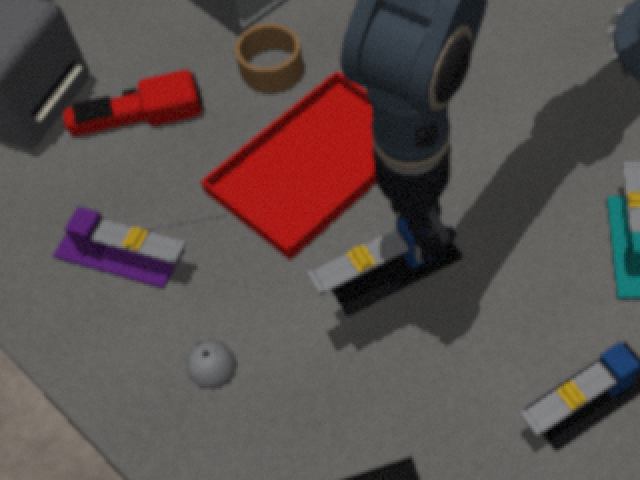

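The holder is in the fingers and clear of the counter. The tray rim corners show at (205,184), (338,75) and (290,255) in the crop. Carrying it over, with a tray cross-check from the two views.

```bash
python3 -m creep '[[-0.06,-0.003,0.001,0,-0.08,0,1],[-0.13,-0.003,0.003,0,-0.16,0,1],[-0.2,-0.003,0.005,0,-0.16,0,1],[-0.27,-0.003,0.006,0,-0.16,0,1],[-0.308,-0.003,0.006,0,-0.16,0,1],[-0.308,-0.003,0.006,0,-0.16,0,1],[-0.308,-0.003,0.006,0,-0.16,0,1]]'
python3 - <<'E'
from h import *
A=bot.camera('scene');B=bot.camera('side'); cv2.imwrite('pics/s5.png',B['color'][200:400,200:460].repeat(3,0).repeat(3,1))
for a,b in(((202.5,192),(375,351)),((245,227.5),(367,295)),((269,137.5),(269,354))): print(*tri([(A,np.array(a)),(B,np.array(b))]))
print(*favg(3))
p=bot.camera('wrist'); cv2.imwrite('pics/w5.png',p['color'])
E
```

```text
time: 16.0
eef_pos: [487.5, -241.5, 109.0]
eef_rot: [0.494, -0.493, -0.506, 0.507]
force: [-0.3, 0.6, -1.8]
gripper_width: 35.3
[ 639.17161424 -314.50197675    9.10534795] 0.9276587305944588
[ 637.64069133 -149.7544381    16.05976892] 0.2684314924826481
[ 393.83558076 -321.12864155    9.68617881] 1.1927371207603983
[ 0.35 -0.18 -2.73] [0.38 0.54 0.63] [ 487.97 -241.04  109.46]
```

View pics/s5.png

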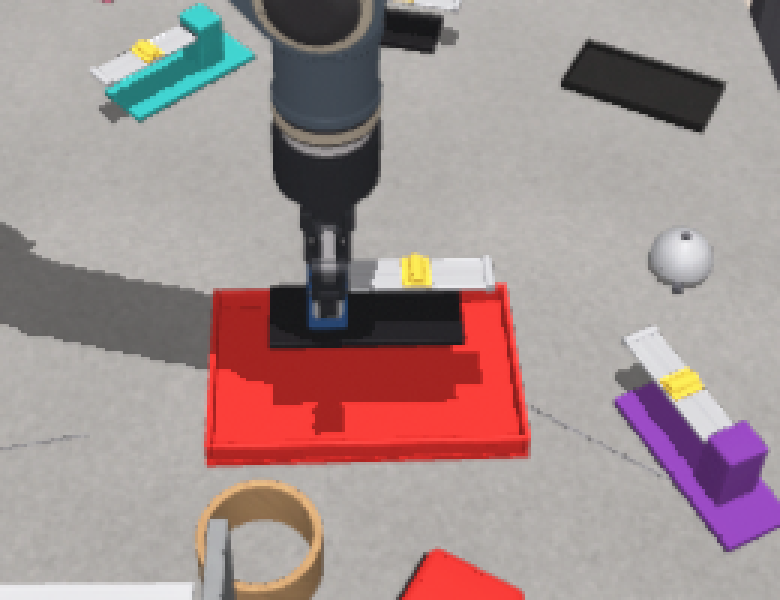

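View pics/w5.png

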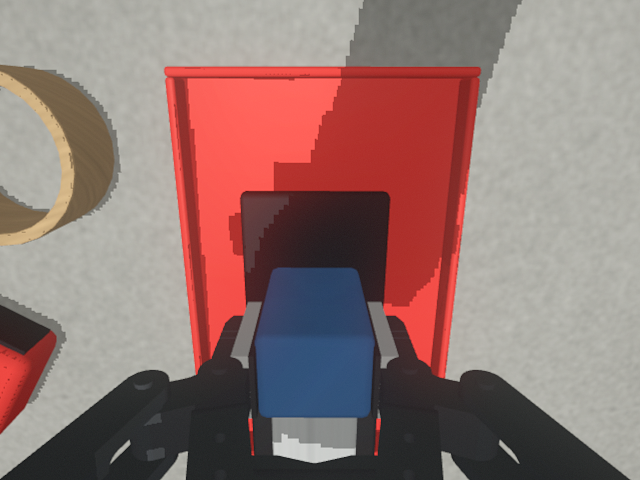

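Both views show the holder level over the tray and roughly centred, clear of all walls. Lowering.

```bash
python3 -m creep '[[0,0.04,0,0,0,0,1],[0,0.075,0,0,0,0,1],[0,0.088,0,0,0,0,1],[0,0.091,0,0,0,0,1],[0,0.091,0,0,0,0,1]]'
python3 -c "
from h import *
print(*favg(5))"
```

```text
time: 16.92
eef_pos: [488.5, -241.9, 37.7]
eef_rot: [0.493, -0.493, -0.506, 0.507]
force: [-0.3, 0.7, -2.5]
gripper_width: 35.0
[ 0.34  0.08 -2.44] [0.52 0.52 0.15] [ 488.44 -242.03   37.8 ]
```

```bash
python3 -m creep '[[0,0.002,0,0,0,0,1],[0,0.004,0,0,0,0,1],[0,0.0055,0,0,0,0,1],[0,0.0055,0,0,0,0,1]]'
python3 -c "
from h import *
print(*favg(5))"
```

```text
time: 17.68
eef_pos: [488.0, -242.1, 33.3]
eef_rot: [0.493, -0.493, -0.506, 0.507]
force: [-1.6, -0.4, 0.5]
gripper_width: 35.3
[-1.76  0.04  1.15] [0.33 0.37 0.57] [ 488.04 -242.06   33.33]
```

```bash
python3 -m creep '[[0,0.001,0,0,0,0,1],[0,0.001,0,0,0,0,1]]'
python3 -c "
from h import *
print(*favg(5))
p=bot.camera('side'); cv2.imwrite('pics/s6.png',p['color'][200:400,200:460].repeat(3,0).repeat(3,1))"
```

```text
time: 18.18
eef_pos: [488.0, -242.1, 33.3]
eef_rot: [0.493, -0.494, -0.506, 0.507]
force: [-3.9, 0.4, 7.0]
gripper_width: 35.0
[-4.01  0.84  7.56] [0.49 0.22 0.36] [ 488.02 -242.06   33.31]
```

View pics/s6.png

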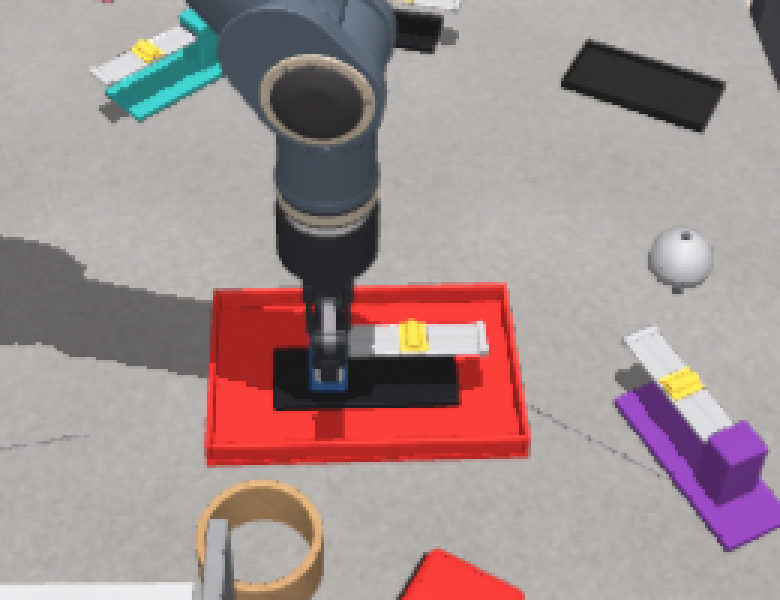

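It is seated: contact at TCP z 33.3, as predicted for the 5 mm floor, and the force is up to about 7.6 N. The view shows the base inside the tray. Releasing and retreating.

```bash
python3 -m creep '[[0,0,0,0,0,0,-1],[0,0,0,0,0,0,-1],[0,0,0,0,0,0,-1],[0,0,0,0,0,0,-1],[0,-0.05,0,0,0,0,-1],[0,-0.12,0,0,0,0,-1],[0,-0.19,0,0,0,0,-1],[0,-0.22,0,0,0,0,-1],[0,-0.22,0,0,0,0,-1],[0,-0.22,0,0,0,0,-1]]'
python3 - <<'E'
from h import *
A=bot.camera('scene');B=bot.camera('side')
for p,n in((A,'scene'),(B,'side')): print(n,[(c,x.round(1).tolist(),int(a)) for c in 'yb' for x,a in blobs(p,c,20)[0] if x[1]>120])
b={n:[x for x,a in blobs(p,'b',100)[0] if x[1]>150] for p,n in((A,'a'),(B,'b'))}
for i in b['a']:
    for j in b['b']:
        X,e=tri([(A,i),(B,j)])
        if e<3: print('post',X.round(1),round(e,2))
print(*favg(3)); cv2.imwrite('pics/s7.png',B['color'])
E
```

```text
time: 19.73
eef_pos: [487.4, -241.5, 208.1]
eef_rot: [0.494, -0.493, -0.505, 0.508]
force: [0.4, 0.6, -0.4]
gripper_width: 85.9
scene [('y', [242.8, 177.0], 59), ('y', [419.3, 199.4], 62), ('y', [167.1, 218.7], 79), ('y', [518.6, 254.6], 87), ('y', [385.3, 297.0], 104), ('b', [263.5, 165.5], 226), ('b', [410.3, 282.9], 283)]
side [('y', [248.0, 169.2], 25), ('y', [334.5, 197.0], 31), ('y', [248.2, 216.7], 40), ('y', [337.1, 311.8], 76), ('y', [426.8, 327.6], 84), ('b', [309.0, 318.1], 314)]
post [ 486.3 -241.5   39. ] 0.74
[-0.2   0.25 -0.77] [0.36 0.58 0.57] [ 487.46 -241.44  207.75]
```

View pics/s7.png

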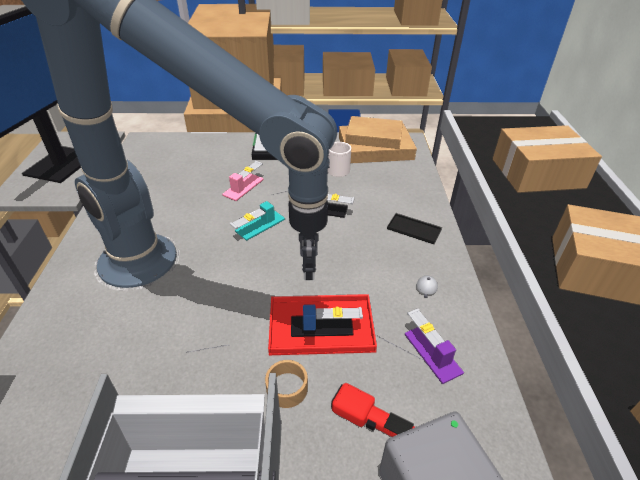

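The holder stands flat in the tray at about (486,-241), and the arm is clear above it. The left holder's blobs are at the same pixels as at the start. Handing in.

```bash
python3 -c "
from plant import bot
print(bot.hand_in())"
```

```text
the job is handed in; nothing more can be done
None
```

I tested both holders, set the tired one (on the right) down in the red tray, and handed the job in at about 20 s of the allowed 72 s. The hand-in reports no verdict.

| Holder | Steady force on the pad | Held | Gave | Result |
|---|---|---|---|---|
| Left (+y) | about 8 N | over 1 s | about 5.4 mm | sound, left where it stood |
| Right | about 8 N | about 1 s | about 11.5 mm | tired, moved to the tray |

- **Load on the tongues:** the readings I took between moves never exceeded about 8.5 N, well below the 15 N limit.
- **Set-down:** I lowered the tired holder still gripped until the force rose to about 7.6 N, at the height expected for the tray's 5 mm floor. I opened the fingers only then.
- **Last checks:** the tired holder's post is at about (486, -241) mm, about 30 mm along and 5 mm across from the tray's centre, and it looks flat on the floor. The sound holder's blobs are at unchanged pixels in the scene view; in the side view the arm hid its post, but its pad was unchanged. The other things look undisturbed, and the gripper is open about 200 mm up, touching nothing.
- **Disagreement:** triangulating the tray's rim corners from two views gave heights of 9 to 16 mm instead of 25 mm, because the corners were poorly matched. That puts the tray's centre uncertain by up to about 10 mm, inside the placing limits.

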